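# Free the jammed transit wedge of an orbital shaker

### The arm

A 6-joint arm with a two-finger parallel gripper is mounted at the origin on the work surface. World frame = base frame: x ahead of the robot, y to its left, z up, the work surface at z = 0. Lengths are in mm, angles in rad, forces in N, time in s.
With the tool pointing down it reaches from about 350 to 975 mm from the base axis. Payload 7.1 kg.
Tool frame: the origin (TCP) lies between the finger pads; the fingertips stand 19 mm ahead of it and the grasp point (between the pads) is the TCP; z points along the fingers, y is the line along which they close (so a half turn about z gives the same grasp; the last joint's range is limited). The gripper opens to 88 mm and grips with 3 to 60 N. Pads are 20 mm wide; open, the fingers measure 115 mm over their backs; the gripper's body (75 mm by 178 mm) begins 61 mm behind the grasp point.
Start: joints at [-1.157, 0.423, 1.63, -0, 1.089, -0.019], TCP at [262.149, -567.347, 241.675] pointing down, gripper open.
Joint ranges: [-3, 3], [-0.9, 2.11], [0.09, 2.58], [-1.31, 4.45], [0.11, 2.69], [-2.54, 2.54]. Speed limits (rad/s): [2.39, 2.39, 3.01, 3.14, 3.14, 3.14].

### API

Orientations are given as a rotation vector (axis times angle).
In Python, from workcell import ctrl gives the robot as it stands.
- The arm moves only by the tool arm_command, never from a script. Its argument "series" is a list of rows, each an object with "linear": the shift along the tool's x, y, z in m, a list of three; "turn": the turn about the tool's z in rad. A call has 1 to 10 rows; each row shifts and turns the commanded pose from where the row before left it, along the tool's axes as they then stand; what a row does not reach is not made up. A row lasts 1/10 s, in which the tool goes at most 50 mm and 8.59 degrees, less where a joint would pass 70% of its speed; a pose out of reach is approached as far as the arm can. A call with a gripper value outside its range is refused whole. "jaw" is the opening, from -1 (shut) to 1 (fully open), set as the call begins (left out, the last holds). The fingers move at their own pace and stop on an object; the grip force is fixed at half the most. Time passes only in rows, so rows that do not move let the fingers close. It gives the time, the measured TCP pose, the force, the opening and the grip force at its end, in the units of the state.
- ctrl.get_obs(): the state, without advancing time (a new reading comes with each control period).
- ctrl.get_image(name): name is "side" or "top" or "wrist"; returns a dict with "frame" (400x640x3 uint8, blue, green, red), "fx", "fy", "cx", "cy" (pixels), "rvec" (rotation vector, rad) and "tvec" (3), from world to camera coordinates, as OpenCV has them. Camera axes: x right, y down, z forward; pixel columns grow to the right and rows downward; lengths in mm; the calibration is good to about 2 mm. A picture is of the moment at which its call begins. There is no depth.
- ctrl.close_job(): hands the job in; it is judged then, once.
The state is a dict: "t": time; "qpos": joint angles; "qvel": joint speeds; "joint_torque": joint torques, N m; "ee_pos": TCP position; "orientation": TCP orientation; "ft_force": force on the tool from outside, world axes, zero at the start; "moment": the same for the moment, N m; "width": finger opening in mm; "grasp_force": force on a finger pad.
Only numpy, scipy, OpenCV 4.12 (cv2) and the standard library are available. Lean on these libraries where they do the work, as an engineer would, in place of code of your own. Each camera call takes 0.05 s, during which the arm holds its last target. There are 200 camera calls.

### The job

The orbital shaker still has one transit wedge jammed under the front edge of its platform, too tight to be pulled straight out: the shaker would only slide along the bench. Work the wedge loose with small side-to-side pulls on its butt, without yanking it and without dragging the shaker out of place, and draw it right out. Then lower it into the steel tray, let go once it rests on the tray's floor, so that it lies flat beside the wedge already there, and leave everything else on the bench where it stands.

Things in the scene. Friction and masses are not known exactly. Their poses are not given: they have to be found in the camera images.
- wedge: The jammed wedge: plain light wood, 110 mm long, 24 mm wide, flat underside, top sloping 1 in 8 from 21.75 mm thick at the butt to 8 mm at the tip; 70 to 125 g. Origin: centre of its underside; x axis from butt to tip, z up. At the start it lies level on the shaker's deck, pointing along the shaker's +x within 0.02 rad, with 48 to 54 mm of its butt end sticking out towards the robot
- wedge_butt (a point): Middle of the wedge's thick end face (55 mm from the origin towards -x, 11 mm above the underside)
- wedge_tip (a point): Middle of the wedge's thin end face (55 mm from the origin towards +x, 4 mm above the underside)
- shaker: Compact orbital shaker, about 5 kg, loose on four rubber feet (a sideways force of 25 to 40 N slides it): white housing with dark front panel, 260 mm (x) by 250 mm (y), on it the deck, 85 mm above the bench. Origin: centre of its footprint on the bench; its front faces its -x, towards the robot; z up
- slot_mouth (a point): Middle of the slot's mouth, on the deck's front edge: 130 mm from the shaker's origin towards its -x, 85 mm above the bench. The slot runs 45 mm inward along the shaker's +x between two cheeks 9 mm high, with 5 mm of side play each side of the wedge: the wedge can be swung about 8 degrees each way about the lip before it comes up against the cheeks
- lip (a point): Underside of the platform's front lip, 9 mm behind the slot's mouth, 14 mm deep along x. Rubber-faced like the deck, it pinches the wedge with about 40 N at first, falling to none when the wedge is about 30 mm out. Pulled straight the wedge holds faster than the shaker's feet; swung from side to side about the lip (8 to 15 N at the butt) it follows an outward pull of about 10 N, 1 to 3 mm a swing
- platform (a joint): Lift of the sprung aluminium platform (256 x 250 mm, over the deck) in m: about 0.003 while the wedge is jammed under its lip, 0 when down on its rest, 11.5 mm clear over the deck, the wedge being out
- front_bar (a point): Middle of the front one of three horizontal clamping bars (20 mm thick, 232 mm long along y, on rails over the platform). It hangs out 8 mm in front of the deck's edge, its lower side 152 to 156 mm above the bench: no room for a gripper held upright over the butt. Come from the front, the gripper leaned back towards the robot, its fingers pointing forward and down, 22 to 50 degrees from vertical
- tray: Shallow stainless steel tray standing loose on the bench, outside 240 mm (x) by 160 mm (y) by 28 mm high, walls and floor 4 mm thick, 0.7 kg. Origin: centre of its underside; z up. It stands to the left or to the right of the shaker's front
- old_wedge: The transit wedge taken out earlier, alike in every way, lying flat in the tray along one long side (about 56 mm from the tray's middle towards its -y, along its x axis); same frame as the jammed wedge. It may be nudged
- carton: Closed cardboard carton 200 x 150 x 85 mm, 1.4 kg, on the other side of the shaker's front from the tray; bystander. Origin: centre of its underside
- reagent_bottle: Amber glass bottle, 72 mm across, 150 mm high; bystander. Origin: centre of its underside
- beaker: Glass beaker, 72 mm across, 95 mm high; bystander. Origin: centre of its underside
- conical_flask: Glass conical flask, 84 mm across, 128 mm high; bystander. Origin: centre of its underside
- petri_dishes: Stack of four Petri dishes, 92 mm across, 56 mm high; bystander. Origin: centre of its underside
- ph_tester: Pen-shaped pH tester lying on the bench, 160 mm long, 34 mm wide, 18 mm high; bystander. Origin: on its underside, along its x axis 84 mm from the tip
- screwdriver: Screwdriver lying on the bench, 170 mm long, 26 mm thick; bystander. Origin: under its middle
There are look-alikes about, which are no part of the job. What is shaped like the wedge but pink or yellow is not meant.

How it is judged:
By the outcome, as a careful person would: the job done as asked, in the order asked, and still so for the second after the job is handed in, with the robot touching nothing.
It also fails if it takes over 67 s, if anything falls off the work surface, if the arm or the gripper's body presses on something with over 40 N, if the wrist force passes 120 N, or if a joint passes its speed limit or range.

## Working session

There is one attempt and no reset: what is moved stays moved. The work goes in short steps, Python scripts to look and compute and a tool call to move; the robot and the scene stay as the last step left them, time stands still between calls to the robot, and variables do not carry over. Pictures are saved under pics/ and viewed, at most 10 in all, crops included, and the job is handed in when it is done.

Besides the shell and the picture viewer there is one more tool, called after ">>>" as name(argument=value, ...), one argument or row to a line, values as JSON. arm_command: Moves the arm, as the interface text tells. Its arguments: {"type":"object","properties":{"series":{"type":"array"},"jaw":{"type":"number"}},"required":["series"]}

```bash
mkdir -p pics
cat > h.py <<'E'
import numpy as np, cv2
from scipy.spatial.transform import Rotation as R
from workcell import ctrl
def snap(n,f):
    im=ctrl.get_image(n); cv2.imwrite('pics/'+f,im['frame']); np.save('pics/'+n+'.npy',{k:im[k] for k in im if k!='frame'},allow_pickle=True); return im
def cal(n): return np.load('pics/'+n+'.npy',allow_pickle=True).item()
def ray(c,u,v,z):
    Rm=R.from_rotvec(np.array(c['rvec']).ravel()).as_matrix(); t=np.array(c['tvec']).ravel()
    o=-Rm.T@t; d=Rm.T@np.array([(u-c['cx'])/c['fx'],(v-c['cy'])/c['fy'],1])
    return o+d*(z-o[2])/d[2]
def proj(c,p):
    Rm=R.from_rotvec(np.array(c['rvec']).ravel()).as_matrix(); q=Rm@np.array(p,float)+np.array(c['tvec']).ravel()
    return np.array([c['fx']*q[0]/q[2]+c['cx'],c['fy']*q[1]/q[2]+c['cy']])
E
python3 - <<'E'
from h import *
for n in('side','top'):
    im=snap(n,n+'1.png');Rm=R.from_rotvec(np.array(im['rvec']).ravel()).as_matrix();print(n,im['fx'],-Rm.T@np.array(im['tvec']).ravel(),Rm[2])
a=cv2.imread('pics/side1.png');b=cv2.imread('pics/top1.png')
print(ctrl.get_obs())
E
```

```text
side 474.1769886266028 [ 46.65569958 860.00234278 817.73932331] [ 0.34450417 -0.72873296 -0.59183203]
top 435.71192225249007 [ 307.99417444   -9.60128457 1238.93598624] [ 0.13389503  0.00886331 -0.99095588]
{'t': 0.1, 'qpos': array([-1.15696106e+00,  4.23755134e-01,  1.63056335e+00,  8.17386031e-08,
        1.08862115e+00, -1.90169966e-02]), 'qvel': array([ 0.00163518, -0.00107265, -0.00171565,  0.00025582,  0.0017898 ,
       -0.00172306]), 'joint_torque': array([ 3.01714463e-04, -5.45613527e+01, -2.74324375e+01,  6.46922830e-02,
        1.87946402e-02, -1.10299771e-05]), 'ee_pos': array([ 261.99374899, -566.93388668,  241.0049544 ]), 'orientation': array([-3.06701284e+00, -6.74343509e-01,  4.14689798e-04]), 'ft_force': array([ 0.116471  , -0.15023266, -0.28616644]), 'moment': array([-0.04929548,  0.003804  , -0.02710435]), 'grasp_force': 0.0, 'width': 88.1794270526611}
```

View pics/top1.png

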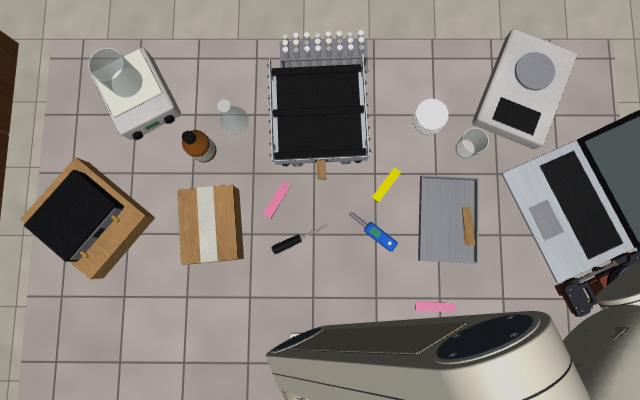

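View pics/side1.png

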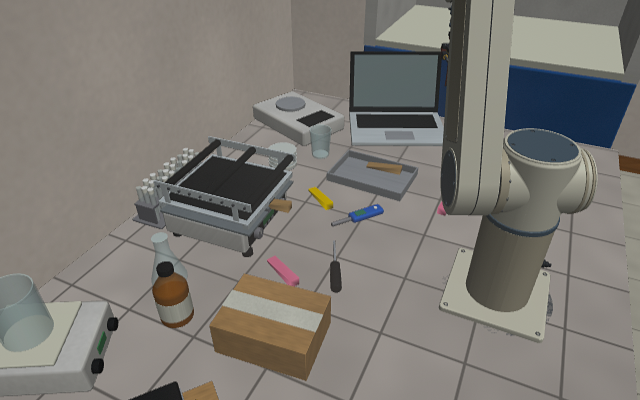

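The top view shows the jammed wedge's butt at about (321,178), the tray at u 420–477, v 177–262 with the old wedge on its right (−y) side, and the carton on the left. I'll enlarge the wedge and the tray.

Run:
```python
from h import *
a=cv2.imread('pics/top1.png');b=cv2.imread('pics/side1.png')
f=lambda i,x,y,w,h,s:cv2.resize(i[y:y+h,x:x+w],None,fx=s,fy=s,interpolation=cv2.INTER_CUBIC)
A=f(a,260,140,120,50,6.6666); B=f(a,410,170,75,100,2.6);C=f(b,240,180,75,50,5.2)
o=np.zeros((600,800,3),np.uint8);o[:A.shape[0],:A.shape[1]]=A[:, :800];o[335:335+B.shape[0],:B.shape[1]]=B;o[335:335+C.shape[0],300:300+C.shape[1]]=C
cv2.imwrite('pics/c1.png',o)
```

```text
(no output)
```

View pics/c1.png

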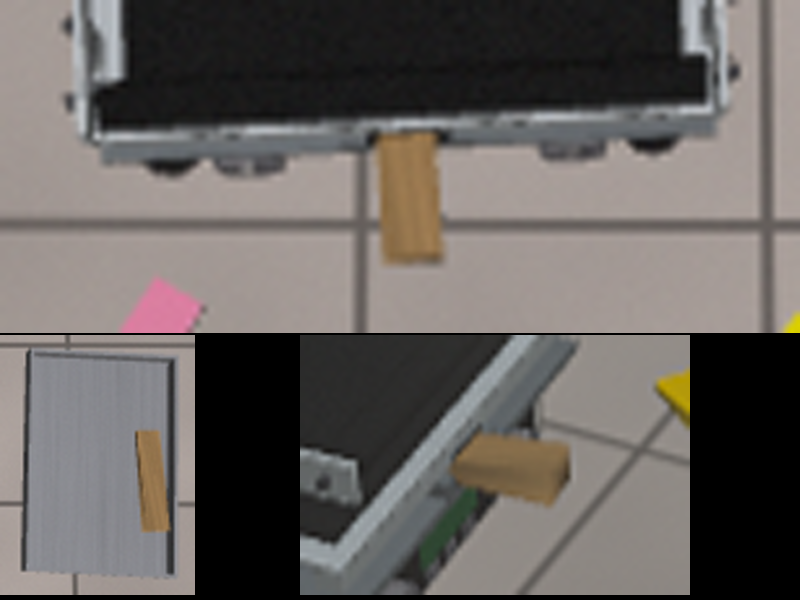

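The crop shows the wedge's butt top edge at crop (386,262)–(440,261), i.e. image (317.9,179.3)–(326,179.2). The tray's rim corners and the old wedge are clear too.

Run:
```python
from h import *
np.set_printoptions(precision=1,suppress=True)
c=cal('top');s=cal('side')
A=lambda x,y:(x/6.6666+260,y/6.6666+140)
B=lambda x,y:(x/2.6+410,(y-335)/2.6+170)
C=lambda x,y:((x-300)/5.2+240,(y-335)/5.2+180)
print('butt',ray(c,*A(386,262),106.75),ray(c,*A(440,261),106.75))
print('inner',ray(c,*A(379,140),101),ray(c,*A(435,138),101))
print('housing edge',ray(c,*A(105,162),85),ray(c,*A(715,135),85))
p=(ray(c,*A(386,262),106.75)+ray(c,*A(440,261),106.75))/2;print('side proj',proj(s,p), 'seen', C(562,472))
for z in(106.75,): print('side butt corners',ray(s,*C(569,457),z),ray(s,*C(556,478),z))
for q in((28,350),(174,358),(172,576),(22,570)): print('tray',ray(c,*B(*q),28))
for q in((136,431),(160,431),(168,530),(142,532)): print('old',ray(c,*B(*q),4+15))
```

```text
butt [517.   31.3 106.8] [517.5   9.9 106.8]
inner [567.7  34.6 101. ] [568.5  12.2 101. ]
housing edge [562.1 146.4  85. ] [ 573.6 -101.1   85. ]
side proj [291.  203.8] seen (290.38461538461536, 206.34615384615384)
side butt corners [516.4  18.4 106.8] [514.1  36.  106.8]
tray [ 542.2 -256.1   28. ]
tray [ 533.7 -413.7   28. ]
tray [ 300.  -401.8   28. ]
tray [ 305.7 -243.9   28. ]
old [ 455.1 -372.3   19. ]
old [ 455.2 -398.2   19. ]
old [ 348.6 -402.5   19. ]
old [ 346.4 -374.7   19. ]
```

>>> arm_command(
  series=[
    {"linear": [0,0,-0.05],"turn": 0},
    {"linear": [0,0,-0.05],"turn": 0},
    {"linear": [0,0,-0.05],"turn": 0},
    {"linear": [0.0395,-0.028,-0.01],"turn": 0},
    {"linear": [0.0395,-0.028,0],"turn": 0},
    {"linear": [0.0395,-0.028,0],"turn": 0},
    {"linear": [0.0395,-0.028,0],"turn": 0},
    {"linear": [0.0395,-0.028,0],"turn": 0},
    {"linear": [0.0395,-0.028,0],"turn": 0},
    {"linear": [0.0395,-0.028,0],"turn": 0},
  ],
)

```text
t: 1.1
ee_pos: [431.3, -271.6, 401.5]
orientation: [-3.068, -0.674, 0.0]
ft_force: [0.8, -0.4, -0.0]
width: 87.5
grasp_force: 0.0
```

>>> arm_command(
  series=[
    {"linear": [0.0395,-0.028,0],"turn": 0},
    {"linear": [0.0395,-0.028,0],"turn": 0},
    {"linear": [0.0395,-0.028,0],"turn": 0},
    {"linear": [0.0395,-0.028,0],"turn": 0},
    {"linear": [0.0395,-0.028,0],"turn": 0},
    {"linear": [0.0395,-0.028,0],"turn": 0},
    {"linear": [0.0395,-0.028,0],"turn": 0},
    {"linear": [0,0,0],"turn": 0.13},
    {"linear": [0,0,0],"turn": 0.13},
    {"linear": [0,0,0],"turn": 0.12},
  ],
)

```text
t: 2.1
ee_pos: [599.6, 21.2, 400.9]
orientation: [3.141, 0.077, -0.002]
ft_force: [0.4, 0.4, -0.2]
width: 87.7
grasp_force: 0.0
```

>>> arm_command(
  series=[
    {"linear": [0.05,0,0],"turn": 0},
    {"linear": [0.05,0,0],"turn": 0},
    {"linear": [0.05,0,0],"turn": 0},
    {"linear": [0.05,0,0],"turn": 0},
    {"linear": [0.05,0,0],"turn": 0},
    {"linear": [0.05,0,0],"turn": 0},
    {"linear": [0.05,0,0],"turn": 0},
    {"linear": [0.05,0,0],"turn": 0},
    {"linear": [0.05,0,0],"turn": 0},
    {"linear": [0.05,0,0],"turn": 0},
  ],
)

```text
t: 3.1
ee_pos: [999.8, 42.3, 366.3]
orientation: [-3.139, -0.083, -0.07]
ft_force: [-1.0, 0.0, -1.6]
width: 87.7
grasp_force: 0.0
```

Run:
```python
from h import *
o=ctrl.get_obs();print(o['qpos'],R.from_rotvec(o['orientation']).as_matrix())
```

```text
[3.01864474e-02 1.11809652e+00 9.34399931e-02 7.16284835e-04
 1.88519400e+00 1.54844940e+00] [[ 9.97602676e-01  5.27382387e-02  4.48060127e-02]
 [ 5.27000280e-02 -9.98608316e-01  2.03443030e-03]
 [ 4.48509492e-02  3.31725017e-04 -9.98993635e-01]]
```

Run:
```python
from h import *
snap('side','side2.png')
```

```text
(no output)
```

View pics/side2.png

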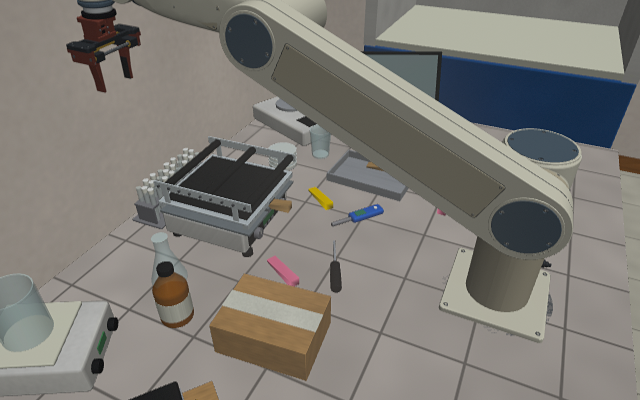

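The picture shows the gripper clear of everything, fingers spread along y. Pushing past the reach tilts the tool forward, which is the lean I need. I'll carry on up and outward.

>>> arm_command(
  series=[
    {"linear": [0.03,0,-0.04],"turn": 0},
    {"linear": [0.03,0,-0.04],"turn": 0},
    {"linear": [0.03,0,-0.04],"turn": 0},
    {"linear": [0.03,0,-0.04],"turn": 0},
  ],
)

```text
t: 3.55
ee_pos: [980.2, 42.6, 502.8]
orientation: [-3.126, -0.083, -0.269]
ft_force: [0.0, -0.3, -0.1]
width: 87.9
grasp_force: 0.0
```

```bash
cat >> h.py <<'E'
def st():
    o=ctrl.get_obs();M=R.from_rotvec(o['orientation']).as_matrix()
    print('t',o['t'],'pos',o['ee_pos'].round(1),'tilt',round(np.arctan2(M[0,2],-M[2,2]),3),'roll',round(M[1,2],3),'yaw',round(np.arctan2(M[1,0],M[0,0]),3),'q',o['qpos'].round(2),'w',round(o['width'],1),'g',round(o['grasp_force'],1),'F',o['ft_force'].round(1),'M',o['moment'].round(2))
    return o,M
E
python3 -c "from h import *;st()"
```

```text
t 3.55 pos [980.2  42.6 502.8] tilt 0.172 roll 0.007 yaw 0.053 q [0.03 0.98 0.09 0.   1.9  1.55] w 87.9 g 0.0 F [ 0.  -0.3 -0.1] M [0.04 0.11 0.01]
```

>>> arm_command(
  series=[
    {"linear": [0.04,0,-0.03],"turn": 0},
    {"linear": [0.04,0,-0.03],"turn": 0},
    {"linear": [0.04,0,-0.03],"turn": 0},
    {"linear": [0.04,0,-0.03],"turn": 0},
    {"linear": [0.04,0,-0.03],"turn": 0},
    {"linear": [0.04,0,-0.03],"turn": 0},
  ],
)

```text
t: 4.15
ee_pos: [973.6, 44.3, 611.2]
orientation: [-3.088, -0.082, -0.54]
ft_force: [0.3, 0.6, 0.3]
width: 87.8
grasp_force: 0.0
```

```bash
python3 -c "from h import *;st()"
```

```text
t 4.15 pos [973.6  44.3 611.2] tilt 0.346 roll 0.015 yaw 0.053 q [0.03 0.88 0.09 0.   1.83 1.55] w 87.8 g 0.0 F [0.3 0.6 0.3] M [ 0.02  0.1  -0.03]
```

>>> arm_command(
  series=[
    {"linear": [0.045,0,-0.02],"turn": 0},
    {"linear": [0.045,0,-0.02],"turn": 0},
    {"linear": [0.045,0,-0.02],"turn": 0},
    {"linear": [0.045,0,-0.02],"turn": 0},
    {"linear": [0.045,0,-0.02],"turn": 0},
    {"linear": [0.045,0,-0.02],"turn": 0},
    {"linear": [0.045,0,-0.02],"turn": 0},
  ],
)

```text
t: 4.85
ee_pos: [977.9, 46.6, 711.7]
orientation: [-3.007, -0.08, -0.87]
ft_force: [1.0, 0.7, 0.6]
width: 87.9
grasp_force: 0.0
```

```bash
python3 -c "from h import *;st()"
```

```text
t 4.85 pos [977.9  46.6 711.7] tilt 0.563 roll 0.024 yaw 0.054 q [0.03 0.79 0.09 0.01 1.7  1.55] w 87.9 g 0.0 F [1.  0.7 0.6] M [0.04 0.16 0.03]
```

```bash
cat >> h.py <<'E'
def rel(target):
    o,M=st(); d=M.T@(np.array(target)-o['ee_pos']); print('tool delta',d.round(1)); return d
E
python3 -c "
from h import *
d=rel([479,19,190]);print(d/16)"
```

```text
t 4.85 pos [977.9  46.6 711.7] tilt 0.563 roll 0.024 yaw 0.054 q [0.03 0.79 0.09 0.01 1.7  1.55] w 87.9 g 0.0 F [1.  0.7 0.6] M [0.04 0.16 0.03]
tool delta [-7.011e+02 -4.000e-01  1.743e+02]
[-4.38162138e+01 -2.80468717e-02  1.08957983e+01]
```

>>> arm_command(
  series=[
    {"linear": [-0.044,0,0.011],"turn": 0},
    {"linear": [-0.044,0,0.011],"turn": 0},
    {"linear": [-0.044,0,0.011],"turn": 0},
    {"linear": [-0.044,0,0.011],"turn": 0},
    {"linear": [-0.044,0,0.011],"turn": 0},
    {"linear": [-0.044,0,0.011],"turn": 0},
    {"linear": [-0.044,0,0.011],"turn": 0},
    {"linear": [-0.044,0,0.011],"turn": 0},
    {"linear": [-0.044,0,0.011],"turn": 0},
    {"linear": [-0.044,0,0.011],"turn": 0},
  ],
  jaw=0.3,
)

```text
t: 5.85
ee_pos: [693.9, 30.5, 413.6]
orientation: [-3.007, -0.08, -0.87]
ft_force: [0.7, -0.1, 0.4]
width: 57.1
grasp_force: 0.0
```

```bash
python3 -c "
from h import *
d=rel([479,19,190])"
```

```text
t 5.85 pos [693.9  30.5 413.6] tilt 0.563 roll 0.024 yaw 0.055 q [0.02 0.17 1.68 0.02 0.73 1.53] w 57.1 g 0.0 F [ 0.7 -0.1  0.4] M [ 0.05  0.27 -0.  ]
tool delta [-301.3   -0.6   74.1]
```

>>> arm_command(
  series=[
    {"linear": [-0.043,0,0.0105],"turn": 0},
    {"linear": [-0.043,0,0.0105],"turn": 0},
    {"linear": [-0.043,0,0.0105],"turn": 0},
    {"linear": [-0.043,0,0.0105],"turn": 0},
    {"linear": [-0.043,0,0.0105],"turn": 0},
    {"linear": [-0.043,0,0.0105],"turn": 0},
    {"linear": [-0.043,0,0.011],"turn": 0},
  ],
)

```text
t: 6.55
ee_pos: [479.0, 18.2, 192.2]
orientation: [-3.009, -0.08, -0.864]
ft_force: [25.8, -7.5, 13.5]
width: 57.0
grasp_force: 0.0
```

```bash
python3 -c "
from h import *
st();im=snap('wrist','w1.png');c=cal('wrist')
for p in ([517,20.6,106.75],[517,20.6,85],[568,23.4,100],[568,23.4,85]): print(p,proj(c,p).round(1))"
```

```text
t 6.55 pos [479.   18.2 192.2] tilt 0.558 roll 0.024 yaw 0.055 q [-0.    0.16  2.32  0.24  0.11  1.28] w 57.0 g 0.0 F [25.8 -7.5 13.5] M [-0.32 -1.43 -0.38]
[517, 20.6, 106.75] [313.6 223.2]
[517, 20.6, 85] [313.6 229. ]
[568, 23.4, 100] [313.5 164.1]
[568, 23.4, 85] [313.5 170.9]
```

View pics/w1.png

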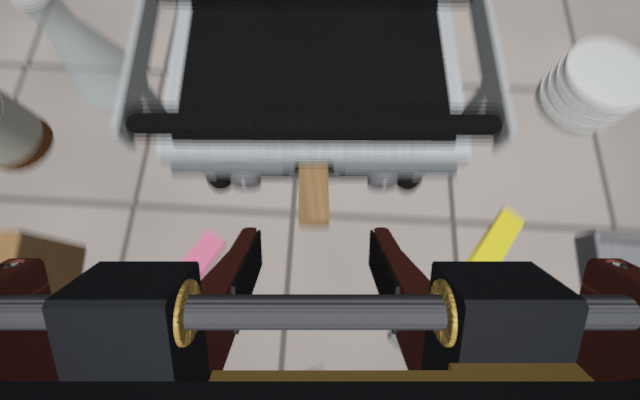

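The wrist view shows the butt's front edge at (301–328, 226), centred at u≈314, which matches the projected estimate. Joint 5 is at its limit of 0.11 here, so I'll fit the kinematics to see which tilt suits the grasp and the tray.

```bash
cat > kin.py <<'E'
import numpy as np
from scipy.optimize import least_squares
D=[([.423755,1.630563,1.088621],(np.hypot(261.994,566.934),241.0)),([.98,.09,1.90],(981,502.8)),([.88,.09,1.83],(974.6,611.2)),([.79,.09,1.70],(979,711.7)),([.17,1.68,.73],(694.5,413.6)),([1.118097,.09344,1.885194],(1000.7,366.3))]
def fk(p,q):
    s=np.cumsum(q); h,a,b,d,r0=p
    return np.array([r0+a*np.sin(s[0])+b*np.sin(s[1])+d*np.sin(s[2]),h+a*np.cos(s[0])+b*np.cos(s[1])+d*np.cos(s[2])])
f=least_squares(lambda p:np.concatenate([fk(p,q)-np.array(x) for q,x in D]),[200,400,400,250,0]);P=f.x
def ik(r,z,tilt):
    s=np.pi-tilt
    g=least_squares(lambda q:fk(P,[q[0],q[1],s-q[0]-q[1]])-np.array([r,z]),[.4,1.6]).x
    return np.array([g[0],g[1],s-g.sum()]).round(2)
if __name__=='__main__':
    print(P.round(1),np.abs(f.fun).max())
    for r,z in((479,192),(520,180),(532,140),(532,99),(525,99),(480,99),(450,150),(500,200),(540,200)): print(r,z,[list(map(float,ik(r,z,t))) for t in(.4,.48,.56)])
    # tray: at (x,y)
E
python3 kin.py; python3 -c "from h import *;o,M=st();print(o['qvel'].round(3))"
```

```text
[223.  665.  524.1 353.1 -98.6] 21.53077328973268
479 192 [[0.1, 2.25, 0.39], [0.08, 2.3, 0.28], [0.07, 2.36, 0.16]]
520 180 [[0.17, 2.19, 0.38], [0.15, 2.25, 0.26], [0.14, 2.3, 0.14]]
532 140 [[0.24, 2.21, 0.29], [0.23, 2.26, 0.17], [0.22, 2.32, 0.04]]
532 99 [[0.3, 2.24, 0.2], [0.3, 2.3, 0.07], [0.3, 2.35, -0.06]]
525 99 [[0.3, 2.25, 0.19], [0.29, 2.31, 0.06], [0.29, 2.36, -0.07]]
480 99 [[0.25, 2.33, 0.16], [0.24, 2.39, 0.03], [0.24, 2.44, -0.1]]
450 150 [[0.12, 2.34, 0.28], [0.11, 2.39, 0.16], [0.1, 2.45, 0.03]]
500 200 [[0.12, 2.2, 0.42], [0.1, 2.26, 0.3], [0.09, 2.31, 0.18]]
540 200 [[0.17, 2.14, 0.43], [0.15, 2.19, 0.31], [0.14, 2.25, 0.19]]
t 6.6 pos [468.2  18.8 184.6] tilt 0.535 roll 0.027 yaw 0.055 q [-0.    0.16  2.34  0.25  0.11  1.27] w 57.3 g 0.0 F [-9.2  0.7 -4.8] M [ 0.01  0.68 -0.  ]
[ 0.006 -0.011 -0.051 -0.215  0.013  0.243]
```

>>> arm_command(
  series=[
    {"linear": [0,0,0],"turn": 0},
    {"linear": [-0.006,0,0.008],"turn": 0},
    {"linear": [-0.006,0,0.008],"turn": 0},
    {"linear": [-0.006,0,0.008],"turn": 0},
    {"linear": [-0.006,0,0.008],"turn": 0},
    {"linear": [0,0,0],"turn": 0},
  ],
)

```text
t: 7.2
ee_pos: [483.3, 13.1, 176.0]
orientation: [-3.009, -0.084, -0.822]
ft_force: [0.6, 0.4, -0.4]
width: 57.2
grasp_force: 0.0
```

```bash
python3 -c "
from h import *
rel([455,18,99])"
```

```text
t 7.2 pos [483.3  13.1 176. ] tilt 0.533 roll 0.034 yaw 0.054 q [-0.03  0.2   2.31  0.46  0.11  1.05] w 57.2 g 0.0 F [ 0.6  0.4 -0.4] M [-0.01  0.19  0.02]
tool delta [-63.2  -6.   52.1]
```

>>> arm_command(
  series=[
    {"linear": [-0.021,-0.002,0.016],"turn": 0},
    {"linear": [-0.021,-0.002,0.016],"turn": 0},
    {"linear": [-0.021,-0.002,0.016],"turn": 0},
    {"linear": [0,0,0],"turn": 0},
  ],
)

```text
t: 7.6
ee_pos: [469.1, 11.0, 152.8]
orientation: [-2.988, -0.096, -0.782]
ft_force: [-0.7, 0.5, -0.3]
width: 57.1
grasp_force: 0.0
```

```bash
python3 -c "
from h import *
rel([455,18,99])"
```

```text
t 7.6 pos [469.1  11.  152.8] tilt 0.51 roll 0.066 yaw 0.054 q [-0.06  0.25  2.34  1.09  0.11  0.39] w 57.1 g 0.0 F [-0.7  0.5 -0.3] M [0.02 0.22 0.04]
tool delta [-38.3  -6.2  40.4]
```

```bash
python3 -c "
from h import *
print(rel([960,-195,690])/16)"
```

```text
t 7.6 pos [469.1  11.  152.8] tilt 0.51 roll 0.066 yaw 0.054 q [-0.06  0.25  2.34  1.09  0.11  0.39] w 57.1 g 0.0 F [-0.7  0.5 -0.3] M [0.02 0.22 0.04]
tool delta [ 681.  223. -242.]
[ 42.56282575  13.93657128 -15.12485603]
```

>>> arm_command(
  series=[
    {"linear": [0.015,0.001,-0.01],"turn": 0},
    {"linear": [0.03,0.005,-0.02],"turn": 0},
    {"linear": [0.042,0.014,-0.015],"turn": 0},
    {"linear": [0.042,0.014,-0.015],"turn": 0},
    {"linear": [0.042,0.014,-0.015],"turn": 0},
    {"linear": [0.042,0.014,-0.015],"turn": 0},
    {"linear": [0.042,0.014,-0.015],"turn": 0},
    {"linear": [0.042,0.014,-0.015],"turn": 0},
    {"linear": [0.042,0.014,-0.015],"turn": 0},
    {"linear": [0.042,0.014,-0.015],"turn": 0},
  ],
)

```text
t: 8.6
ee_pos: [727.7, -95.8, 449.4]
orientation: [-2.982, -0.096, -0.786]
ft_force: [1.1, 0.6, 0.3]
width: 57.5
grasp_force: 0.0
```

>>> arm_command(
  series=[
    {"linear": [0.042,0.014,-0.015],"turn": 0},
    {"linear": [0.042,0.014,-0.015],"turn": 0},
    {"linear": [0.042,0.014,-0.015],"turn": 0},
    {"linear": [0.042,0.014,-0.015],"turn": 0},
    {"linear": [0.042,0.014,-0.015],"turn": 0},
    {"linear": [0.042,0.014,-0.015],"turn": 0},
    {"linear": [0.042,0.014,-0.015],"turn": 0},
  ],
)

```text
t: 9.3
ee_pos: [931.1, -183.8, 673.5]
orientation: [-2.982, -0.085, -0.79]
ft_force: [0.7, -0.1, 1.4]
width: 57.2
grasp_force: 0.0
```

```bash
python3 -c "
from h import *
st()"
```

```text
t 9.3 pos [ 931.1 -183.8  673.5] tilt 0.516 roll 0.068 yaw 0.045 q [-0.27  0.68  0.36  0.2   1.61  1.3 ] w 57.2 g 0.0 F [ 0.7 -0.1  1.4] M [ 0.03  0.15 -0.02]
```

>>> arm_command(
  series=[
    {"linear": [0.045,0.01,-0.02],"turn": 0},
    {"linear": [0.045,0.01,-0.02],"turn": 0},
    {"linear": [0.045,0.01,-0.02],"turn": 0},
    {"linear": [0.045,0.01,-0.02],"turn": 0},
    {"linear": [0.045,0.01,-0.02],"turn": 0},
    {"linear": [0.045,0.01,-0.02],"turn": 0},
    {"linear": [0.045,0.01,-0.02],"turn": 0},
  ],
)

```text
t: 10.0
ee_pos: [933.9, -195.5, 797.4]
orientation: [-2.922, -0.076, -1.083]
ft_force: [-0.2, 0.4, -0.5]
width: 57.0
grasp_force: 0.0
```

```bash
python3 -c "
from h import *
st()"
```

```text
t 10.0 pos [ 933.9 -195.5  797.4] tilt 0.709 roll 0.04 yaw 0.049 q [-0.29  0.72  0.09  0.22  1.66  1.33] w 57.0 g 0.0 F [-0.2  0.4 -0.5] M [ 0.02  0.32 -0.01]
```

```bash
python3 -c "
from h import *
print(rel([440,-300,150])/18)"
```

```text
t 10.0 pos [ 933.9 -195.5  797.4] tilt 0.709 roll 0.04 yaw 0.049 q [-0.29  0.72  0.09  0.22  1.66  1.33] w 57.0 g 0.0 F [-0.2  0.4 -0.5] M [ 0.02  0.32 -0.01]
tool delta [-800.    81.5  165.3]
[-44.44227653   4.52986164   9.18285169]
```

>>> arm_command(
  series=[
    {"linear": [-0.0445,0.0045,0.009],"turn": 0},
    {"linear": [-0.0445,0.0045,0.009],"turn": 0},
    {"linear": [-0.0445,0.0045,0.009],"turn": 0},
    {"linear": [-0.0445,0.0045,0.009],"turn": 0},
    {"linear": [-0.0445,0.0045,0.009],"turn": 0},
    {"linear": [-0.0445,0.0045,0.009],"turn": 0},
    {"linear": [-0.0445,0.0045,0.009],"turn": 0},
    {"linear": [-0.0445,0.0045,0.009],"turn": 0},
    {"linear": [-0.0445,0.0045,0.009],"turn": 0},
    {"linear": [-0.0445,0.0045,0.009],"turn": 0},
  ],
)

```text
t: 11.0
ee_pos: [680.4, -251.4, 466.1]
orientation: [-2.923, -0.079, -1.081]
ft_force: [0.7, 0.2, 0.2]
width: 56.9
grasp_force: 0.0
```

```bash
python3 -c "
from h import *
rel([440,-300,150])"
```

```text
t 11.0 pos [ 680.4 -251.4  466.1] tilt 0.708 roll 0.04 yaw 0.052 q [-0.51  0.18  1.61  0.52  0.8   0.75] w 56.9 g 0.0 F [0.7 0.2 0.2] M [-0.03  0.28  0.05]
tool delta [-390.    36.6   81.8]
```

>>> arm_command(
  series=[
    {"linear": [-0.04,0.004,0.008],"turn": 0},
    {"linear": [-0.04,0.004,0.008],"turn": 0},
    {"linear": [-0.04,0.004,0.008],"turn": 0},
    {"linear": [-0.04,0.004,0.008],"turn": 0},
    {"linear": [-0.04,0.004,0.008],"turn": 0},
    {"linear": [-0.04,0.004,0.008],"turn": 0},
    {"linear": [-0.04,0.004,0.008],"turn": 0},
    {"linear": [-0.04,0.003,0.008],"turn": 0},
    {"linear": [-0.03,0.003,0.007],"turn": 0},
    {"linear": [-0.03,0.003,0.006],"turn": 0},
  ],
)

```text
t: 12.0
ee_pos: [444.1, -300.9, 160.0]
orientation: [-2.925, -0.08, -1.078]
ft_force: [0.1, -0.3, -0.5]
width: 56.8
grasp_force: 0.0
```

```bash
python3 -c "
from h import *
rel([440,-300,115]);rel([455,18,115])"
```

```text
t 12.0 pos [ 444.1 -300.9  160. ] tilt 0.705 roll 0.039 yaw 0.053 q [-0.91  0.39  2.2   1.4   0.58 -0.63] w 56.8 g 0.0 F [ 0.1 -0.3 -0.5] M [0.02 0.26 0.04]
tool delta [-32.3  -0.9  31.6]
t 12.0 pos [ 444.1 -300.9  160. ] tilt 0.705 roll 0.039 yaw 0.053 q [-0.91  0.39  2.2   1.4   0.58 -0.63] w 56.8 g 0.0 F [ 0.1 -0.3 -0.5] M [0.02 0.26 0.04]
tool delta [  -8.1 -317.6   53.8]
```

>>> arm_command(
  series=[
    {"linear": [-0.016,0,0.016],"turn": 0},
    {"linear": [-0.016,-0.005,0.016],"turn": 0},
    {"linear": [0.003,-0.035,0.003],"turn": 0},
    {"linear": [0.003,-0.035,0.003],"turn": 0},
    {"linear": [0.003,-0.035,0.003],"turn": 0},
    {"linear": [0.003,-0.035,0.003],"turn": 0},
    {"linear": [0.003,-0.035,0.003],"turn": 0},
    {"linear": [0.003,-0.035,0.003],"turn": 0},
    {"linear": [0.003,-0.03,0.003],"turn": 0},
    {"linear": [0.003,-0.025,0.003],"turn": 0},
  ],
)

```text
t: 13.0
ee_pos: [460.6, -26.3, 115.1]
orientation: [-2.921, -0.08, -1.079]
ft_force: [-0.0, -0.8, 0.4]
width: 57.0
grasp_force: 0.0
```

```bash
python3 -c "
from h import *
rel([460,18,115])"
```

```text
t 13.0 pos [460.6 -26.3 115.1] tilt 0.707 roll 0.043 yaw 0.051 q [-0.18  0.43  2.47  2.78  0.48 -1.43] w 57.0 g 0.0 F [-0.  -0.8  0.4] M [-0.03  0.28 -0.02]
tool delta [  1.3 -44.2   1.6]
```

>>> arm_command(
  series=[
    {"linear": [0,-0.02,0],"turn": 0},
    {"linear": [0.001,-0.015,0.001],"turn": 0},
    {"linear": [0.001,-0.01,0.001],"turn": 0},
    {"linear": [-0.002,0,0.004],"turn": 0},
    {"linear": [-0.002,0,0.004],"turn": 0},
    {"linear": [0,0,0],"turn": 0},
  ],
)

```text
t: 13.6
ee_pos: [461.8, 17.5, 104.9]
orientation: [-2.922, -0.078, -1.074]
ft_force: [1.1, 0.6, -1.2]
width: 57.2
grasp_force: 0.0
```

```bash
python3 -c "
from h import *
rel([522,21,107]);snap('wrist','w2.png');c=cal('wrist')
for p in ([517,20.6,106.75],[517,20.6,85],[568,23.4,100]): print(p,proj(c,p).round(1))"
```

```text
t 13.6 pos [461.8  17.5 104.9] tilt 0.704 roll 0.043 yaw 0.05 q [-0.03  0.46  2.47  3.02  0.5  -1.52] w 57.2 g 0.0 F [ 1.1  0.6 -1.2] M [-0.03  0.28  0.02]
tool delta [47.3 -0.1 37.4]
[517, 20.6, 106.75] [314.7 160.4]
[517, 20.6, 85] [315.  179.7]
[568, 23.4, 100] [315.   96.5]
```

View pics/w2.png

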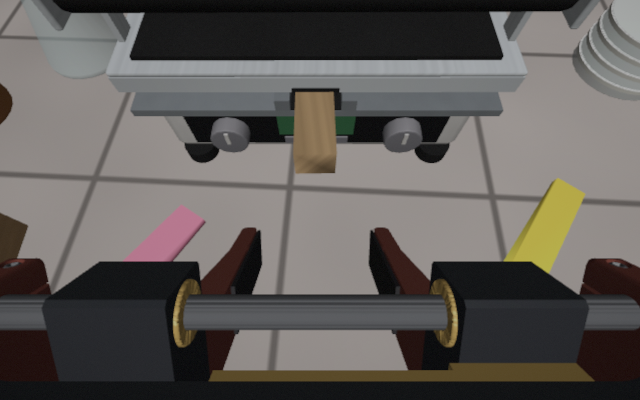

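The wedge is centred between the fingers (u≈315). I'll find its vertical edges numerically.

```bash
python3 -c "
from h import *
a=cv2.imread('pics/w2.png')
print(a[84:184:2,311:319].mean(1).astype(int).tolist())
print(a[150,286:344:2].tolist())"
```

```text
[[128, 127, 125], [127, 127, 124], [64, 63, 62], [19, 18, 19], [74, 100, 121], [84, 114, 137], [84, 114, 137], [84, 114, 137], [84, 114, 137], [84, 114, 137], [85, 114, 137], [84, 114, 137], [84, 114, 137], [84, 114, 137], [84, 114, 137], [84, 114, 137], [85, 114, 137], [85, 114, 137], [85, 115, 137], [85, 115, 138], [85, 115, 138], [85, 115, 138], [85, 115, 138], [86, 116, 138], [86, 116, 138], [86, 116, 139], [86, 116, 139], [86, 116, 139], [86, 116, 139], [86, 116, 139], [86, 116, 139], [86, 116, 139], [86, 116, 139], [86, 117, 139], [87, 116, 139], [85, 115, 137], [79, 107, 129], [73, 100, 121], [69, 95, 115], [65, 89, 108], [61, 84, 103], [59, 81, 99], [57, 79, 96], [55, 77, 93], [55, 76, 93], [139, 143, 150], [145, 148, 154], [144, 147, 153], [144, 147, 153], [144, 147, 153]]
[[145, 148, 154], [145, 149, 154], [124, 128, 132], [93, 99, 107], [79, 108, 129], [80, 108, 130], [79, 107, 130], [79, 108, 129], [79, 107, 128], [79, 107, 128], [80, 109, 131], [83, 113, 135], [85, 114, 137], [87, 118, 140], [89, 119, 142], [87, 117, 140], [85, 115, 137], [84, 114, 136], [86, 115, 138], [89, 119, 143], [91, 121, 145], [91, 123, 146], [88, 118, 141], [84, 114, 136], [84, 114, 137], [115, 131, 145], [145, 149, 155], [145, 148, 154], [145, 149, 154]]
```

>>> arm_command(
  series=[
    {"linear": [0.01,0,0.0078],"turn": 0},
    {"linear": [0.01,0,0.0078],"turn": 0},
    {"linear": [0.01,0,0.0078],"turn": 0},
    {"linear": [0.01,0,0.0078],"turn": 0},
    {"linear": [0.0095,0,0.0078],"turn": 0},
    {"linear": [0,0,0],"turn": 0},
  ],
)

```text
t: 14.25
ee_pos: [526.5, 21.8, 108.1]
orientation: [-2.92, -0.08, -1.078]
ft_force: [-1.0, -0.2, 0.6]
width: 56.9
grasp_force: 0.0
```

```bash
python3 -c "
from h import *
rel([525,21.3,107])"
```

```text
t 14.25 pos [526.5  21.8 108.1] tilt 0.706 roll 0.044 yaw 0.051 q [-0.01  0.47  2.34  3.01  0.39 -1.49] w 56.9 g 0.0 F [-1.  -0.2  0.6] M [-0.01  0.31 -0.01]
tool delta [-1.8  0.4 -0.2]
```

>>> arm_command(
  series=[
    {"linear": [0,0,0],"turn": 0},
    {"linear": [0,0,0],"turn": 0},
    {"linear": [0,0,0],"turn": 0},
    {"linear": [0,0,0],"turn": 0},
    {"linear": [0,0,0],"turn": 0},
    {"linear": [0,0,0],"turn": 0},
  ],
  jaw=-1,
)

```text
t: 14.85
ee_pos: [523.6, 21.5, 107.2]
orientation: [-2.922, -0.079, -1.073]
ft_force: [-1.6, -2.7, 0.2]
width: 23.8
grasp_force: 30.0
```

```bash
python3 -c "
from h import *
st()"
```

```text
t 14.85 pos [523.6  21.5 107.2] tilt 0.703 roll 0.043 yaw 0.05 q [-0.01  0.47  2.35  3.01  0.39 -1.49] w 23.8 g 30.0 F [-1.6 -2.7  0.2] M [-0.37  0.39 -0.18]
```

>>> arm_command(
  series=[
    {"linear": [-0.0004,-0.002,-0.0003],"turn": 0.02},
    {"linear": [-0.0004,-0.002,-0.0003],"turn": 0.02},
  ],
)

```text
t: 15.05
ee_pos: [523.4, 24.1, 107.3]
orientation: [-2.911, -0.011, -1.068]
ft_force: [5.6, -18.4, -6.8]
width: 23.3
grasp_force: 30.3
```

>>> arm_command(
  series=[
    {"linear": [-0.0004,0.0025,-0.0003],"turn": -0.025},
    {"linear": [-0.0004,0.0025,-0.0003],"turn": -0.025},
    {"linear": [-0.0004,0.003,-0.0003],"turn": -0.03},
  ],
)

```text
t: 15.35
ee_pos: [523.2, 19.1, 107.6]
orientation: [-2.93, -0.148, -1.083]
ft_force: [7.5, 19.4, -6.7]
width: 23.4
grasp_force: 30.2
```

```bash
python3 -c "
from h import *
st()"
```

```text
t 15.35 pos [523.2  19.1 107.6] tilt 0.706 roll 0.047 yaw 0.11 q [-0.02  0.47  2.35  2.99  0.39 -1.53] w 23.4 g 30.2 F [ 7.5 19.4 -6.7] M [2.8  0.12 2.4 ]
```

>>> arm_command(
  series=[
    {"linear": [-0.0005,-0.0027,-0.0004],"turn": 0.025},
    {"linear": [-0.0005,-0.0027,-0.0004],"turn": 0.025},
    {"linear": [-0.0005,-0.0027,-0.0004],"turn": 0.025},
  ],
)

```text
t: 15.65
ee_pos: [522.2, 24.2, 108.0]
orientation: [-2.91, -0.018, -1.075]
ft_force: [11.7, -17.1, -8.3]
width: 23.8
grasp_force: 30.3
```

>>> arm_command(
  series=[
    {"linear": [-0.0005,0.0027,-0.0004],"turn": -0.025},
    {"linear": [-0.0005,0.0027,-0.0004],"turn": -0.025},
    {"linear": [-0.0005,0.0027,-0.0004],"turn": -0.025},
  ],
)

```text
t: 15.95
ee_pos: [521.5, 18.8, 108.4]
orientation: [-2.927, -0.148, -1.089]
ft_force: [13.6, 17.8, -8.3]
width: 24.0
grasp_force: 30.2
```

>>> arm_command(
  series=[
    {"linear": [-0.0005,-0.0027,-0.0004],"turn": 0.025},
    {"linear": [-0.0005,-0.0027,-0.0004],"turn": 0.025},
    {"linear": [-0.0005,-0.0027,-0.0004],"turn": 0.025},
  ],
)

```text
t: 16.25
ee_pos: [520.1, 24.2, 108.8]
orientation: [-2.907, -0.019, -1.081]
ft_force: [16.0, -15.0, -8.1]
width: 23.5
grasp_force: 30.3
```

>>> arm_command(
  series=[
    {"linear": [-0.0005,0.0027,-0.0004],"turn": -0.025},
    {"linear": [-0.0005,0.0027,-0.0004],"turn": -0.025},
    {"linear": [-0.0005,0.0027,-0.0004],"turn": -0.025},
  ],
)

```text
t: 16.55
ee_pos: [519.2, 18.5, 109.1]
orientation: [-2.926, -0.147, -1.095]
ft_force: [16.9, 16.5, -7.6]
width: 24.2
grasp_force: 30.2
```

>>> arm_command(
  series=[
    {"linear": [-0.0003,-0.0027,-0.0001],"turn": 0.025},
    {"linear": [-0.0003,-0.0027,-0.0001],"turn": 0.025},
    {"linear": [-0.0003,-0.0027,-0.0001],"turn": 0.025},
  ],
)

```text
t: 16.85
ee_pos: [517.8, 24.1, 108.9]
orientation: [-2.906, -0.019, -1.084]
ft_force: [14.3, -14.8, -2.6]
width: 23.7
grasp_force: 30.3
```

>>> arm_command(
  series=[
    {"linear": [-0.0003,0.0027,-0.0001],"turn": -0.025},
    {"linear": [-0.0003,0.0027,-0.0001],"turn": -0.025},
    {"linear": [-0.0003,0.0027,-0.0001],"turn": -0.025},
  ],
)

```text
t: 17.15
ee_pos: [517.0, 18.5, 108.6]
orientation: [-2.925, -0.147, -1.096]
ft_force: [11.7, 16.0, 0.1]
width: 23.6
grasp_force: 30.2
```

```bash
python3 -c "
from h import *
st()
snap('top','top2.png');a=cv2.imread('pics/top2.png');b=cv2.imread('pics/top1.png')
cv2.imwrite('pics/c2.png',np.vstack([cv2.resize(i[140:190,260:380],None,fx=6,fy=6,interpolation=cv2.INTER_CUBIC) for i in(b,a)])[:600])"
```

```text
t 17.15 pos [517.   18.5 108.6] tilt 0.715 roll 0.047 yaw 0.11 q [-0.02  0.47  2.37  2.99  0.42 -1.53] w 23.6 g 30.2 F [11.7 16.   0.1] M [ 2.53 -1.35  2.11]
```

View pics/c2.png

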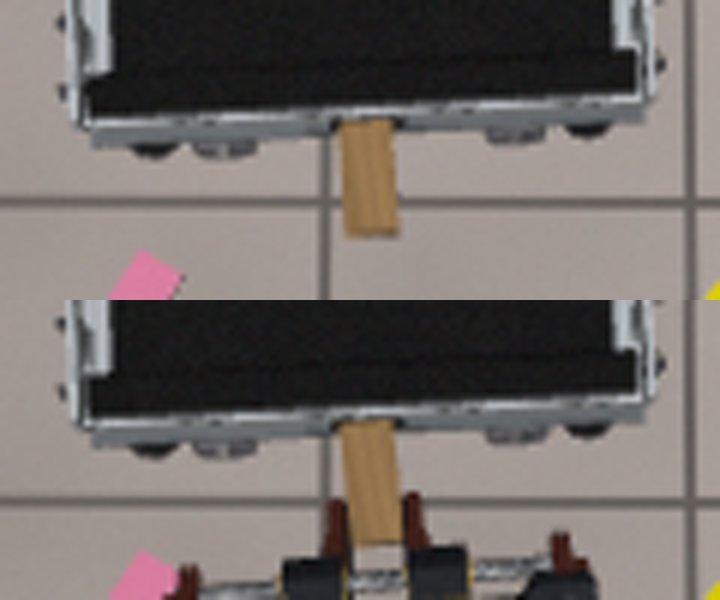

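The shaker hasn't moved and the wedge is about 5 mm out and still gripped. I'll continue.

>>> arm_command(
  series=[
    {"linear": [-0.0005,-0.0027,-0.0003],"turn": 0.025},
    {"linear": [-0.0005,-0.0027,-0.0003],"turn": 0.025},
    {"linear": [-0.0005,-0.0027,-0.0003],"turn": 0.025},
    {"linear": [-0.0005,0.0027,-0.0003],"turn": -0.025},
    {"linear": [-0.0005,0.0027,-0.0003],"turn": -0.025},
    {"linear": [-0.0005,0.0027,-0.0003],"turn": -0.025},
  ],
)

```text
t: 17.8
ee_pos: [514.7, 18.1, 108.5]
orientation: [-2.924, -0.147, -1.099]
ft_force: [15.2, 15.1, -1.0]
width: 23.7
grasp_force: 30.2
```

>>> arm_command(
  series=[
    {"linear": [-0.0005,-0.0027,-0.0003],"turn": 0.025},
    {"linear": [-0.0005,-0.0027,-0.0003],"turn": 0.025},
    {"linear": [-0.0005,-0.0027,-0.0003],"turn": 0.025},
    {"linear": [-0.0005,0.0027,-0.0003],"turn": -0.025},
    {"linear": [-0.0005,0.0027,-0.0003],"turn": -0.025},
    {"linear": [-0.0005,0.0027,-0.0003],"turn": -0.025},
  ],
)

```text
t: 18.4
ee_pos: [511.9, 17.8, 108.2]
orientation: [-2.923, -0.146, -1.102]
ft_force: [17.5, 12.7, -1.0]
width: 23.6
grasp_force: 30.2
```

>>> arm_command(
  series=[
    {"linear": [-0.0005,-0.0027,-0.0003],"turn": 0.025},
    {"linear": [-0.0005,-0.0027,-0.0003],"turn": 0.025},
    {"linear": [-0.0005,-0.0027,-0.0003],"turn": 0.025},
    {"linear": [-0.0005,0.0027,-0.0003],"turn": -0.025},
    {"linear": [-0.0005,0.0027,-0.0003],"turn": -0.025},
    {"linear": [-0.0005,0.0027,-0.0003],"turn": -0.025},
  ],
)

```text
t: 19.0
ee_pos: [508.8, 17.5, 107.8]
orientation: [-2.922, -0.146, -1.104]
ft_force: [19.6, 13.1, -1.5]
width: 23.8
grasp_force: 30.2
```

>>> arm_command(
  series=[
    {"linear": [-0.0003,-0.0027,-0.0002],"turn": 0.025},
    {"linear": [-0.0003,-0.0027,-0.0002],"turn": 0.025},
    {"linear": [-0.0003,-0.0027,-0.0002],"turn": 0.025},
    {"linear": [-0.0003,0.0027,-0.0003],"turn": -0.025},
    {"linear": [-0.0003,0.0027,-0.0003],"turn": -0.025},
    {"linear": [-0.0003,0.0027,-0.0003],"turn": -0.025},
  ],
)

```text
t: 19.6
ee_pos: [505.9, 17.3, 107.4]
orientation: [-2.923, -0.146, -1.102]
ft_force: [16.2, 10.7, -0.9]
width: 23.6
grasp_force: 30.2
```

>>> arm_command(
  series=[
    {"linear": [-0.0005,-0.0027,-0.0004],"turn": 0.025},
    {"linear": [-0.0005,-0.0027,-0.0004],"turn": 0.025},
    {"linear": [-0.0005,-0.0027,-0.0004],"turn": 0.025},
    {"linear": [-0.0005,0.0027,-0.0004],"turn": -0.025},
    {"linear": [-0.0005,0.0027,-0.0004],"turn": -0.025},
    {"linear": [-0.0005,0.0027,-0.0004],"turn": -0.025},
  ],
)

```text
t: 20.2
ee_pos: [502.5, 16.9, 107.3]
orientation: [-2.923, -0.145, -1.104]
ft_force: [18.6, 9.6, -2.0]
width: 23.7
grasp_force: 30.2
```

>>> arm_command(
  series=[
    {"linear": [-0.0005,-0.0027,-0.0004],"turn": 0.025},
    {"linear": [-0.0005,-0.0027,-0.0004],"turn": 0.025},
    {"linear": [-0.0005,-0.0027,-0.0004],"turn": 0.025},
    {"linear": [-0.0005,0.0027,-0.0004],"turn": -0.025},
    {"linear": [-0.0005,0.0027,-0.0004],"turn": -0.025},
    {"linear": [-0.0005,0.0027,-0.0004],"turn": -0.025},
  ],
)

```text
t: 20.8
ee_pos: [498.6, 16.5, 107.0]
orientation: [-2.923, -0.144, -1.104]
ft_force: [19.4, 8.8, -2.1]
width: 23.5
grasp_force: 30.2
```

```bash
python3 -c "
from h import *
st()"
```

```text
t 20.8 pos [498.6  16.5 107. ] tilt 0.72 roll 0.046 yaw 0.108 q [-0.03  0.47  2.41  3.    0.46 -1.54] w 23.5 g 30.2 F [19.4  8.8 -2.1] M [ 1.26 -2.05  1.08]
```

>>> arm_command(
  series=[
    {"linear": [-0.0004,-0.0027,-0.0003],"turn": 0.025},
    {"linear": [-0.0004,-0.0027,-0.0003],"turn": 0.025},
    {"linear": [-0.0004,-0.0027,-0.0003],"turn": 0.025},
    {"linear": [-0.0004,0.0027,-0.0003],"turn": -0.025},
    {"linear": [-0.0004,0.0027,-0.0003],"turn": -0.025},
    {"linear": [-0.0004,0.0027,-0.0003],"turn": -0.025},
  ],
)

```text
t: 21.4
ee_pos: [494.9, 16.3, 106.5]
orientation: [-2.923, -0.144, -1.102]
ft_force: [18.0, 8.3, -1.0]
width: 23.9
grasp_force: 30.2
```

>>> arm_command(
  series=[
    {"linear": [-0.0004,-0.0027,-0.0003],"turn": 0.025},
    {"linear": [-0.0004,-0.0027,-0.0003],"turn": 0.025},
    {"linear": [-0.0004,-0.0027,-0.0003],"turn": 0.025},
    {"linear": [-0.0004,0.0027,-0.0003],"turn": -0.025},
    {"linear": [-0.0004,0.0027,-0.0003],"turn": -0.025},
    {"linear": [-0.0004,0.0015,-0.0003],"turn": -0.01},
  ],
)

```text
t: 22.0
ee_pos: [491.3, 17.2, 105.9]
orientation: [-2.92, -0.121, -1.099]
ft_force: [17.5, 6.7, -1.6]
width: 23.4
grasp_force: 30.1
```

```bash
python3 -c "
from h import *
st()"
```

```text
t 22.0 pos [491.3  17.2 105.9] tilt 0.719 roll 0.045 yaw 0.088 q [-0.03  0.47  2.42  3.    0.47 -1.53] w 23.4 g 30.1 F [17.5  6.7 -1.6] M [ 1.13 -1.84  1.07]
```

```bash
python3 -c "
from h import *
snap('top','top3.png');c=cal('top')
for f in('top1','top2','top3'):
    a=cv2.imread('pics/'+f+'.png').astype(int)
    m=(a[...,2]-a[...,0]>45)&(a[...,1]-a[...,0]>20)&(a[...,2]>110)
    v,u=np.where(m[150:205,308:335]);v+=150;u+=308;print(f,v.min(),v.max(),u.min(),u.max(),len(v),[int(m[r,308:335].sum()) for r in range(160,200)])
i=[cv2.imread('pics/'+f+'.png')[150:210,270:370] for f in('top2','top3')]
cv2.imwrite('pics/c3.png',np.hstack([cv2.resize(x,None,fx=4,fy=6,interpolation=cv2.INTER_CUBIC) for x in i]))"
```

```text
top1 160 179 317 325 166 [8, 8, 8, 8, 8, 9, 9, 9, 9, 9, 9, 9, 9, 9, 9, 9, 9, 9, 8, 1, 0, 0, 0, 0, 0, 0, 0, 0, 0, 0, 0, 0, 0, 0, 0, 0, 0, 0, 0, 0]
top2 160 180 317 326 174 [6, 8, 9, 9, 9, 9, 9, 9, 9, 9, 8, 8, 9, 9, 9, 9, 9, 8, 8, 8, 3, 0, 0, 0, 0, 0, 0, 0, 0, 0, 0, 0, 0, 0, 0, 0, 0, 0, 0, 0]
top3 160 187 317 326 236 [2, 8, 8, 9, 9, 9, 9, 9, 9, 9, 9, 9, 8, 8, 9, 9, 9, 9, 9, 9, 9, 9, 9, 8, 8, 8, 8, 8, 0, 0, 0, 0, 0, 0, 0, 0, 0, 0, 0, 0]
```

View pics/c3.png

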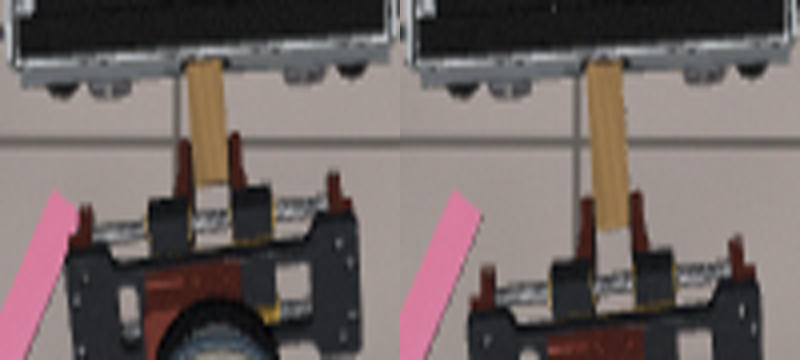

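The wedge is about 23 mm out and the shaker is still in place, but the pads have slipped some 5 mm along the wood. I'll regrip further forward.

>>> arm_command(
  series=[
    {"linear": [0,0,0],"turn": 0},
    {"linear": [0,0,0],"turn": 0},
    {"linear": [0.0055,0,0.0035],"turn": 0},
    {"linear": [0.0055,0,0.0035],"turn": 0},
    {"linear": [0,0,0],"turn": 0},
  ],
  jaw=-0.2,
)

```text
t: 22.55
ee_pos: [498.3, 17.6, 104.6]
orientation: [-2.928, -0.116, -1.079]
ft_force: [-0.3, 0.8, -0.3]
width: 35.2
grasp_force: 0.0
```

>>> arm_command(
  series=[
    {"linear": [0,0,0],"turn": 0},
    {"linear": [0,0,0],"turn": 0},
    {"linear": [0,0,0],"turn": 0},
    {"linear": [0,0,0],"turn": 0},
  ],
  jaw=-1,
)

```text
t: 22.95
ee_pos: [496.8, 17.7, 104.1]
orientation: [-2.929, -0.117, -1.076]
ft_force: [-0.7, 1.2, -0.6]
width: 23.8
grasp_force: 30.0
```

```bash
python3 -c "
from h import *
st();snap('top','top4.png')
a=cv2.imread('pics/top4.png').astype(int)
m=(a[...,2]-a[...,0]>45)&(a[...,1]-a[...,0]>20)&(a[...,2]>110)
for r in (163,166,172,178,182,184,186,187): w=np.where(m[r,308:335])[0]+308; print(r,w.min() if len(w) else 0,w.max() if len(w) else 0)"
```

```text
t 22.95 pos [496.8  17.7 104.1] tilt 0.703 roll 0.044 yaw 0.084 q [-0.02  0.47  2.4   3.    0.44 -1.53] w 23.8 g 30.0 F [-0.7  1.2 -0.6] M [0.3  0.29 0.31]
163 317 325
166 317 325
172 318 325
178 318 326
182 319 326
184 319 326
186 319 326
187 319 326
```

>>> arm_command(
  series=[
    {"linear": [0,0,0],"turn": 0},
    {"linear": [0,0,0],"turn": 0},
    {"linear": [0.003,0,-0.0007],"turn": 0},
    {"linear": [0.003,0,-0.0007],"turn": 0},
    {"linear": [0,0,0],"turn": 0},
  ],
  jaw=-0.25,
)

```text
t: 23.5
ee_pos: [501.4, 17.9, 109.8]
orientation: [-2.928, -0.116, -1.079]
ft_force: [0.1, 0.4, -0.1]
width: 32.7
grasp_force: 0.0
```

>>> arm_command(
  series=[
    {"linear": [0,0,0],"turn": 0},
    {"linear": [0,0,0],"turn": 0},
    {"linear": [0,0,0],"turn": 0},
    {"linear": [0,0,0],"turn": 0},
  ],
  jaw=-1,
)

```text
t: 23.9
ee_pos: [500.7, 18.0, 109.2]
orientation: [-2.929, -0.117, -1.077]
ft_force: [-0.0, 2.1, 0.4]
width: 23.4
grasp_force: 30.0
```

>>> arm_command(
  series=[
    {"linear": [-0.0005,-0.0015,-0.0004],"turn": 0.015},
    {"linear": [-0.0005,-0.0025,-0.0004],"turn": 0.02},
    {"linear": [-0.0005,-0.0025,-0.0004],"turn": 0.02},
    {"linear": [-0.0005,0.0025,-0.0004],"turn": -0.02},
    {"linear": [-0.0005,0.0025,-0.0004],"turn": -0.02},
    {"linear": [-0.0005,0.0025,-0.0004],"turn": -0.02},
  ],
)

```text
t: 24.5
ee_pos: [499.3, 17.2, 110.1]
orientation: [-2.927, -0.127, -1.085]
ft_force: [8.6, 7.7, -3.7]
width: 23.5
grasp_force: 30.1
```

>>> arm_command(
  series=[
    {"linear": [-0.0006,-0.0025,-0.0005],"turn": 0.02},
    {"linear": [-0.0006,-0.0025,-0.0005],"turn": 0.02},
    {"linear": [-0.0006,-0.0025,-0.0005],"turn": 0.02},
    {"linear": [-0.0006,0.0025,-0.0005],"turn": -0.02},
    {"linear": [-0.0006,0.0025,-0.0005],"turn": -0.02},
    {"linear": [-0.0006,0.0025,-0.0005],"turn": -0.02},
  ],
)

```text
t: 25.1
ee_pos: [495.7, 16.8, 110.5]
orientation: [-2.926, -0.126, -1.088]
ft_force: [10.5, 6.3, -2.2]
width: 23.6
grasp_force: 30.1
```

```bash
python3 -c "
from h import *
st()"
```

```text
t 25.1 pos [495.7  16.8 110.5] tilt 0.711 roll 0.045 yaw 0.092 q [-0.03  0.46  2.41  2.99  0.44 -1.53] w 23.6 g 30.1 F [10.5  6.3 -2.2] M [ 0.94 -0.72  0.9 ]
```

>>> arm_command(
  series=[
    {"linear": [-0.0007,-0.0025,-0.0004],"turn": 0.02},
    {"linear": [-0.0007,-0.0025,-0.0004],"turn": 0.02},
    {"linear": [-0.0007,-0.0025,-0.0004],"turn": 0.02},
    {"linear": [-0.0007,0.0025,-0.0004],"turn": -0.02},
    {"linear": [-0.0007,0.0025,-0.0004],"turn": -0.02},
    {"linear": [-0.0007,0.0025,-0.0004],"turn": -0.02},
  ],
)

```text
t: 25.7
ee_pos: [487.2, 16.1, 108.0]
orientation: [-2.93, -0.125, -1.078]
ft_force: [1.0, 1.1, 1.9]
width: 23.6
grasp_force: 30.0
```

>>> arm_command(
  series=[
    {"linear": [-0.0008,-0.0025,-0.0006],"turn": 0.02},
    {"linear": [-0.0008,-0.0025,-0.0006],"turn": 0.02},
    {"linear": [-0.0008,-0.0025,-0.0006],"turn": 0.02},
    {"linear": [-0.0008,0.0025,-0.0006],"turn": -0.02},
    {"linear": [-0.0008,0.0025,-0.0006],"turn": -0.02},
    {"linear": [-0.0008,0.0025,-0.0006],"turn": -0.02},
  ],
)

```text
t: 26.3
ee_pos: [480.9, 15.8, 107.3]
orientation: [-2.93, -0.128, -1.078]
ft_force: [0.7, 2.0, 1.3]
width: 23.5
grasp_force: 30.0
```

>>> arm_command(
  series=[
    {"linear": [-0.0008,-0.0025,-0.0006],"turn": 0.02},
    {"linear": [-0.0008,-0.0025,-0.0006],"turn": 0.02},
    {"linear": [-0.0008,-0.0002,-0.0006],"turn": 0},
    {"linear": [-0.001,0,-0.0008],"turn": 0},
    {"linear": [-0.001,0,-0.0008],"turn": 0},
  ],
)

```text
t: 26.8
ee_pos: [475.0, 20.8, 107.1]
orientation: [-2.919, -0.065, -1.072]
ft_force: [2.3, 0.3, 1.9]
width: 23.7
grasp_force: 30.0
```

```bash
python3 -c "
from h import *
st();snap('top','top5.png')
a=cv2.imread('pics/top5.png').astype(int)
m=(a[...,2]-a[...,0]>45)&(a[...,1]-a[...,0]>20)&(a[...,2]>110)
for r in range(160,196,3): w=np.where(m[r,308:335])[0]+308; print(r,w.min() if len(w) else 0,w.max() if len(w) else 0)"
```

```text
t 26.8 pos [475.   20.8 107.1] tilt 0.703 roll 0.044 yaw 0.038 q [-0.01  0.46  2.45  3.02  0.47 -1.51] w 23.7 g 30.0 F [2.3 0.3 1.9] M [-0.01 -0.13  0.  ]
160 0 0
163 316 324
166 316 324
169 316 324
172 316 324
175 317 324
178 317 324
181 317 325
184 317 325
187 317 325
190 317 325
193 318 325
```

>>> arm_command(
  series=[
    {"linear": [-0.0038,0.001,-0.0032],"turn": -0.012},
    {"linear": [-0.0038,0.0005,-0.0032],"turn": 0},
    {"linear": [-0.0038,0,-0.0032],"turn": 0},
    {"linear": [-0.0038,0,-0.0032],"turn": 0},
    {"linear": [-0.0038,0,-0.0032],"turn": 0},
    {"linear": [-0.0038,0,-0.0032],"turn": 0},
  ],
)

```text
t: 27.45
ee_pos: [444.7, 17.4, 106.8]
orientation: [-2.923, -0.082, -1.073]
ft_force: [-0.3, -0.3, -1.8]
width: 23.4
grasp_force: 30.0
```

```bash
python3 -c "
from h import *
st();snap('top','top6.png')
a=cv2.imread('pics/top6.png').astype(int)
m=(a[...,2]-a[...,0]>45)&(a[...,1]-a[...,0]>20)&(a[...,2]>110)
for r in range(157,210,3): w=np.where(m[r,308:335])[0]+308; print(r,w.min() if len(w) else 0,w.max() if len(w) else 0,end='; ')
a=cv2.imread('pics/top6.png')[140:215,270:370]
b=cv2.imread('pics/top1.png')[140:215,270:370]
cv2.imwrite('pics/c4.png',np.hstack([cv2.resize(x,None,fx=4,fy=6) for x in(b,a)]))"
```

```text
t 27.45 pos [444.7  17.4 106.8] tilt 0.702 roll 0.044 yaw 0.053 q [-0.03  0.45  2.51  3.02  0.52 -1.53] w 23.4 g 30.0 F [-0.3 -0.3 -1.8] M [-0.03  0.4  -0.05]
157 0 0; 160 0 0; 163 0 0; 166 0 0; 169 317 324; 172 317 325; 175 317 325; 178 317 325; 181 317 325; 184 318 325; 187 318 325; 190 318 326; 193 318 326; 196 318 326; 199 318 326; 202 319 326; 205 319 326; 208 319 319;
```

View pics/c4.png

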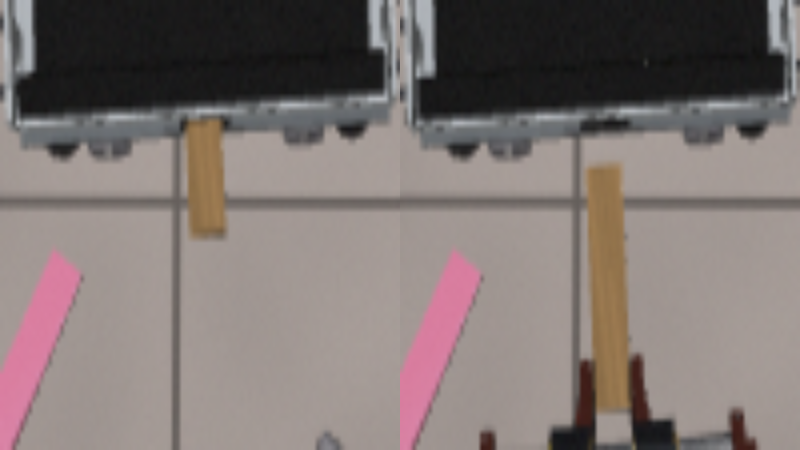

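The wedge is fully out, with its tip at v≈168 clear of the shaker, and the shaker is in place. Next I work out the move to the tray.

```bash
python3 -c "
from h import *
c=cal('top');b=ray(c,322.5,208.3,106.5);t=ray(c,320.7,167.6,94);print(b,t,np.hypot(*(b-t)[:2]))
print(rel([440,17,125]));print(rel([390,-330,125])/10)"
```

```text
[440.02541201  18.7038507  106.5       ] [551.2432115   24.45356788  94.        ] 111.36632422605696
t 27.5 pos [443.7  17.4 106.5] tilt 0.701 roll 0.044 yaw 0.053 q [-0.03  0.45  2.51  3.02  0.52 -1.53] w 23.3 g 30.0 F [-0.1  1.4 -1.3] M [0.   0.43 0.  ]
tool delta [  9.1   0.  -16.5]
[  9.07270779   0.04152124 -16.52498085]
t 27.5 pos [443.7  17.4 106.5] tilt 0.701 roll 0.044 yaw 0.053 q [-0.03  0.45  2.51  3.02  0.52 -1.53] w 23.3 g 30.0 F [-0.1  1.4 -1.3] M [0.   0.43 0.  ]
tool delta [-43.  343.5 -63.9]
[-4.30251613 34.34859285 -6.38615544]
```

>>> arm_command(
  series=[
    {"linear": [0.005,0,-0.008],"turn": 0},
    {"linear": [0.004,0,-0.008],"turn": 0},
    {"linear": [-0.003,0.02,-0.002],"turn": 0},
    {"linear": [-0.004,0.035,-0.003],"turn": 0},
    {"linear": [-0.004,0.035,-0.004],"turn": 0},
    {"linear": [-0.005,0.035,-0.004],"turn": 0},
    {"linear": [-0.005,0.035,-0.005],"turn": 0},
    {"linear": [-0.005,0.035,-0.005],"turn": 0},
    {"linear": [-0.006,0.035,-0.005],"turn": 0},
    {"linear": [-0.006,0.035,-0.005],"turn": 0},
  ],
)

```text
t: 28.5
ee_pos: [406.5, -251.9, 123.5]
orientation: [-2.923, -0.082, -1.073]
ft_force: [0.6, -1.4, -0.1]
width: 23.4
grasp_force: 30.0
```

```bash
python3 -c "
from h import *
rel([390,-333,110]);"
```

```text
t 28.5 pos [ 406.5 -251.9  123.5] tilt 0.703 roll 0.043 yaw 0.052 q [-0.91  0.43  2.33  1.67  0.57 -0.95] w 23.4 g 30.0 F [ 0.6 -1.4 -0.1] M [0.   0.4  0.01]
tool delta [-24.6  80.1  -3.9]
```

>>> arm_command(
  series=[
    {"linear": [-0.008,0.03,-0.001],"turn": 0},
    {"linear": [-0.008,0.03,-0.001],"turn": 0},
    {"linear": [-0.008,0.02,-0.001],"turn": 0},
    {"linear": [-0.015,0,0.008],"turn": 0},
    {"linear": [-0.015,0,0.008],"turn": 0},
    {"linear": [-0.014,0,0.008],"turn": 0},
    {"linear": [0,0,0],"turn": 0},
  ],
)

```text
t: 29.2
ee_pos: [372.9, -331.3, 61.4]
orientation: [-2.921, -0.079, -1.07]
ft_force: [0.4, 0.8, -0.9]
width: 23.5
grasp_force: 30.0
```

```bash
python3 -c "
from h import *
rel([374,-333,50]);rel([374,-333,28]);snap('top','top7.png')
a=cv2.imread('pics/top7.png').astype(int)
m=(a[...,2]-a[...,0]>45)&(a[...,1]-a[...,0]>20)&(a[...,2]>110)
for r in range(190,250,4): w=np.where(m[r,410:485])[0]+410; print(r,w.tolist())"
```

```text
t 29.2 pos [ 372.9 -331.3   61.4] tilt 0.702 roll 0.045 yaw 0.049 q [-1.11  0.62  2.23  1.61  0.64 -1.1 ] w 23.5 g 30.0 F [ 0.4  0.8 -0.9] M [-0.04  0.39  0.02]
tool delta [-6.6  1.9  9.3]
t 29.2 pos [ 372.9 -331.3   61.4] tilt 0.702 roll 0.045 yaw 0.049 q [-1.11  0.62  2.23  1.61  0.64 -1.1 ] w 23.5 g 30.0 F [ 0.4  0.8 -0.9] M [-0.04  0.39  0.02]
tool delta [-20.8   2.1  26.1]
190 []
194 []
198 [443, 444, 445, 446, 447, 448, 449, 450, 451]
202 [443, 444, 445, 446, 447, 448, 449, 450, 451]
206 [444, 445, 446, 447, 448, 449, 450, 451, 452]
210 [444, 445, 446, 447, 448, 449, 450, 451, 452, 463, 464, 465, 466, 467, 468, 469, 470, 471]
214 [445, 446, 447, 448, 449, 450, 451, 452, 453, 463, 464, 465, 466, 467, 468, 469, 470, 471]
218 [445, 446, 447, 448, 449, 450, 451, 452, 453, 464, 465, 466, 467, 468, 469, 470, 471]
222 [446, 447, 448, 449, 450, 451, 452, 453, 454, 464, 465, 466, 467, 468, 469, 470, 471, 472]
226 [445, 446, 447, 448, 449, 450, 451, 452, 453, 454, 464, 465, 466, 467, 468, 469, 470, 471, 472]
230 [448, 449, 450, 451, 452, 453, 454, 464, 465, 466, 467, 468, 469, 470, 471, 472, 473]
234 [450, 451, 452, 453, 454, 455, 464, 465, 466, 467, 468, 469, 470, 471, 472, 473]
238 [465, 466, 467, 468, 469, 470, 471, 472, 473, 474]
242 []
246 [447]
```

>>> arm_command(
  series=[
    {"linear": [-0.0065,0,0.0076],"turn": 0},
    {"linear": [-0.0065,0,0.0076],"turn": 0},
    {"linear": [-0.0052,0,0.0061],"turn": 0},
    {"linear": [0,0,0],"turn": 0},
  ],
)

```text
t: 29.65
ee_pos: [374.2, -331.7, 35.1]
orientation: [-2.922, -0.083, -1.074]
ft_force: [0.1, 0.3, -0.0]
width: 23.7
grasp_force: 30.0
```

>>> arm_command(
  series=[
    {"linear": [-0.0007,0,0.0008],"turn": 0},
    {"linear": [-0.0007,0,0.0008],"turn": 0},
    {"linear": [0,0,0],"turn": 0},
  ],
)

```text
t: 29.95
ee_pos: [374.4, -332.0, 34.2]
orientation: [-2.922, -0.083, -1.078]
ft_force: [-2.8, 1.7, 7.5]
width: 23.9
grasp_force: 30.0
```

```bash
python3 -c "
from h import *
st();a=snap('side','side3.png')['frame'];b=snap('wrist','w3.png')['frame']
c=cal('side');p=proj(c,[420,-330,20]);print(p)
x,y=int(p[0])-65,int(p[1])-30
A=cv2.resize(a[y:y+50,x:x+133],(800,300),interpolation=cv2.INTER_CUBIC);B=cv2.resize(b[0:300],(640,300))
o=np.zeros((600,800,3),np.uint8);o[:300]=A;o[300:,:640]=B;cv2.imwrite('pics/c5.png',o)"
```

```text
t 29.95 pos [ 374.4 -332.    34.2] tilt 0.706 roll 0.043 yaw 0.054 q [-1.11  0.69  2.23  1.7   0.65 -1.22] w 23.9 g 30.0 F [-2.8  1.7  7.5] M [ 0.12 -0.18  0.19]
[372.66266116 173.18402203]
```

View pics/c5.png

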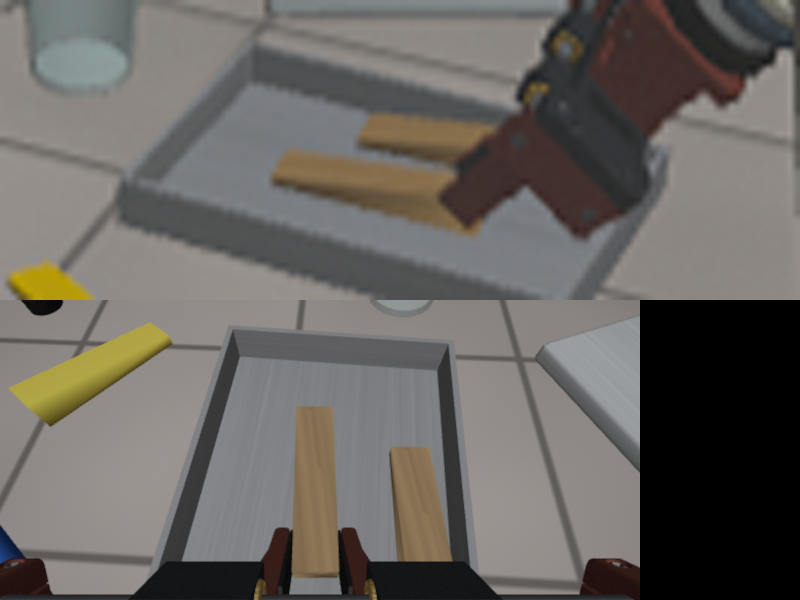

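The views show the wedge in the tray beside the old one, about parallel to it, with its underside below the fingertips. The 7.5 N contact acts through the wedge. I'll lower slightly more to confirm it is seated.

>>> arm_command(
  series=[
    {"linear": [-0.0005,0,0.0006],"turn": 0},
    {"linear": [0,0,0],"turn": 0},
  ],
)

```text
t: 30.25
ee_pos: [374.6, -332.1, 34.0]
orientation: [-2.921, -0.083, -1.08]
ft_force: [-4.2, 1.0, 13.2]
width: 23.8
grasp_force: 30.0
```

>>> arm_command(
  series=[
    {"linear": [-0.0005,0,0.0006],"turn": 0},
    {"linear": [0,0,0],"turn": 0},
  ],
)

```text
t: 30.45
ee_pos: [374.7, -332.1, 33.5]
orientation: [-2.921, -0.084, -1.081]
ft_force: [-4.6, 1.3, 15.8]
width: 23.6
grasp_force: 30.0
```

```bash
python3 -c "
from h import *
st()
a=cv2.imread('pics/side3.png').astype(int);c=cal('side')
# predicted outline of a level wedge resting on floor: butt/tip bottom & top corners
for n,zt,zb,dx in(('butt',25.75,4,-4),('tip',12,4,106)):
  for s in(12,-12):
    for z in(zt,zb): print(n,s,z,((proj(c,[374+dx,-332+dx*.052+s,z])-[307,143])*6.0).round(0))"
```

```text
t 30.45 pos [ 374.7 -332.1   33.5] tilt 0.708 roll 0.043 yaw 0.054 q [-1.11  0.7   2.23  1.71  0.65 -1.22] w 23.6 g 30.0 F [-4.6  1.3 15.8] M [ 0.27 -0.68  0.17]
butt 12 25.75 [481. 204.]
butt 12 4 [478. 239.]
butt -12 25.75 [496. 180.]
butt -12 4 [493. 216.]
tip 12 12 [274. 182.]
tip 12 4 [273. 195.]
tip -12 12 [291. 160.]
tip -12 4 [290. 173.]
```

The butt's lower edge rests on the tray floor and the tip is about 5 mm up. I'll open slightly so it settles flat, then back off along the tool axis.

>>> arm_command(
  series=[
    {"linear": [0,0,0],"turn": 0},
    {"linear": [0,0,0],"turn": 0},
    {"linear": [0,0,0],"turn": 0},
  ],
  jaw=-0.25,
)

```text
t: 30.75
ee_pos: [374.0, -332.0, 31.6]
orientation: [-2.923, -0.083, -1.074]
ft_force: [0.4, -0.2, -0.4]
width: 33.2
grasp_force: 0.0
```

>>> arm_command(
  series=[
    {"linear": [0,0,-0.004],"turn": 0},
    {"linear": [0,0,-0.01],"turn": 0},
    {"linear": [0,0,-0.02],"turn": 0},
    {"linear": [0.01,0,-0.03],"turn": 0},
    {"linear": [0.02,0,-0.035],"turn": 0},
    {"linear": [0.02,0,-0.035],"turn": 0},
    {"linear": [0.02,0,-0.03],"turn": 0},
    {"linear": [0,0,0],"turn": 0},
  ],
)

```text
t: 31.55
ee_pos: [321.2, -338.1, 205.7]
orientation: [-2.928, -0.085, -1.08]
ft_force: [0.2, -0.5, -0.5]
width: 33.0
grasp_force: 0.0
```

```bash
python3 -c "
from h import *
st();a=snap('side','side4.png')['frame'].astype(int);t=snap('top','top8.png')['frame'].astype(int)
def m(a): return (a[...,2]-a[...,0]>35)&(a[...,1]-a[...,0]>15)&(a[...,2]>90)
v,u=np.where(m(t)[180:255,415:480])
n,l,s,c=cv2.connectedComponentsWithStats(m(t).astype(np.uint8)[180:255,415:480]);print(s[1:],c[1:]+[415,180])
for i in range(1,n):
  if s[i,4]>100:
    vv,uu=np.where(l==i);r=cv2.minAreaRect(np.c_[uu,vv].astype(np.float32));print('obj',r)
    for p in cv2.boxPoints(r): print(ray(cal('top'),p[0]+415,p[1]+180,19).round(0)[:2],end=' ')
    print()
mm=m(a)[143:193,307:440];n,l,s,c=cv2.connectedComponentsWithStats(mm.astype(np.uint8))
for i in range(1,n):
  if s[i,4]>30:
    vv,uu=np.where(l==i);q=uu.argmin();print('side comp',s[i],'left col rows',[int(6*x) for x in (vv[uu==uu.min()+1].min(),vv[uu==uu.min()+1].max())],'right',[int(6*x) for x in(vv[uu==uu.max()-1].min(),vv[uu==uu.max()-1].max())],uu.min()*6,uu.max()*6)
d0=cv2.imread('pics/top1.png').astype(int);D=np.abs(d0-t).sum(2)>90
n,l,s,c=cv2.connectedComponentsWithStats(D.astype(np.uint8))
print([list(map(int,x)) for x in s[1:] if x[4]>15])"
```

```text
t 31.55 pos [ 321.2 -338.1  205.7] tilt 0.706 roll 0.037 yaw 0.059 q [-1.24  0.25  2.24  1.09  0.78 -0.59] w 33.0 g 0.0 F [ 0.2 -0.5 -0.5] M [-0.    0.29  0.03]
[[ 25  18  14  39 367]
 [ 47  27  13  39 377]] [[446.13351499 217.4986376 ]
 [468.0265252  226.70822281]]
obj ((31.352458953857422, 36.87704849243164), (38.74929428100586, 10.140003204345703), 84.80557250976562)
[ 480. -309.] [ 483. -338.] [ 374. -344.] [ 372. -316.] 
obj ((53.15369415283203, 45.959144592285156), (38.612159729003906, 10.292417526245117), 86.42366790771484)
[ 455. -371.] [ 457. -400.] [ 349. -402.] [ 347. -374.] 
side comp [ 45  19  50  20 478] left col rows [174, 186] right [132, 174] 270 564
side comp [ 1 43 15  7 66] left col rows [270, 288] right [288, 294] 6 90
[[309, 65, 18, 2, 20], [330, 64, 18, 2, 19], [287, 66, 20, 2, 22], [269, 102, 9, 11, 21], [315, 157, 11, 5, 33], [317, 163, 10, 10, 88], [317, 175, 10, 5, 43], [440, 198, 13, 38, 352], [278, 245, 362, 155, 27975], [300, 328, 28, 16, 84], [266, 337, 31, 20, 151], [617, 339, 23, 61, 155], [272, 368, 9, 7, 19], [281, 391, 7, 9, 25]]
```

```bash
python3 -c "
from h import *
def m(a): return (a[...,2]-a[...,0]>35)&(a[...,1]-a[...,0]>15)&(a[...,2]>90)
for f in('side3','side4'):
  a=cv2.imread('pics/'+f+'.png').astype(int); print(f)
  for r in range(160,186): print(r,''.join('#' if x else '.' for x in m(a)[r,345:408]))
c=cal('side')
for tip,b in(((481.5,-323.5),(373,-330)),((456,-385.5),(348,-388))):
  for (x,y),zt in((tip,12),(b,25.75)):
    for s in(12,-12): print((x,y),s,[proj(c,[x,y+s,z]).round(1).tolist() for z in(4,zt)])
g=lambda f:cv2.imread('pics/'+f+'.png',0).astype(np.float32)
for n,(y0,y1,x0,x1) in dict(front=(152,172,264,314),front2=(152,172,330,376),tray=(170,200,415,440),shaker=(60,175,255,380)).items():
  print(n,cv2.phaseCorrelate(g('top1')[y0:y1,x0:x1],g('top8')[y0:y1,x0:x1]))"
```

```text
side3
160 ...............................................................
161 ...............................................................
162 ........................#####..................................
163 .......................################........................
164 ......................######################...................
165 ......................######################...................
166 ......................####################.....................
167 .............................############......................
168 ..........###......................####........................
169 .........##########.................#..........................
170 ........##################.....................................
171 ........#########################..............................
172 .......###############################.........................
173 ...........##########################..........................
174 ..................##################...........................
175 .......................############............................
176 ..
[... 2431 characters left out ...]
................
(481.5, -323.5) 12 [[351.8, 175.9], [351.9, 173.7]]
(481.5, -323.5) -12 [[354.6, 172.1], [354.7, 170.0]]
(373, -330) 12 [[385.5, 183.0], [386.1, 177.1]]
(373, -330) -12 [[388.0, 179.1], [388.6, 173.2]]
(456, -385.5) 12 [[366.4, 168.1], [366.5, 166.0]]
(456, -385.5) -12 [[368.9, 164.5], [369.1, 162.4]]
(348, -388) 12 [[399.0, 175.5], [399.7, 169.7]]
(348, -388) -12 [[401.3, 171.8], [402.0, 165.9]]
front ((0.029677804063261704, -0.1374123390772386), 0.9539125256538391)
front2 ((0.07451475768142402, 0.08988619054729696), 0.9574820272624492)
tray ((0.5434776909917254, 0.025301244228971953), 0.9987471872965494)
shaker ((0.5156784248630828, 0.2390000087101285), 0.8977328559875488)
```

```bash
python3 -c "
from workcell import ctrl
print(ctrl.close_job())"
```

```text
the job is handed in; nothing more can be done
None
```

I worked the wedge loose with side-to-side pulls and set it in the tray, flat and parallel beside the old one; the shaker did not visibly move, and I handed the job in at about 31.7 s.

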